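# Slip the tapered sleeve loosely onto the sprung cone

## Task

On the jewellery bench stand three plain aluminium tapered sleeves, wide end down. Pick up the middle-sized one and slip it over the steel cone on the round stand, still wide end down, lowering it gently until it rests loosely on the taper by its own weight, then let go. Do not let it fall over the cone or press it on: the cone stands on a spring, and pushing it down means the sleeve has wedged. Leave the other two sleeves where they are.

Things in the scene. Friction and masses are not known exactly. Their poses are not given: they have to be found in the camera images.
- mid_sleeve: The sleeve to move: aluminium, open at both ends, 95 mm tall, wall 4 mm, 100 to 145 g. The top 30 mm is a straight collar, 50 mm outer diameter, best gripped there; below it flares over 65 mm to a mouth 74 mm outer, 66 mm inner. Origin: centre of the mouth, at its underside; z up towards the collar.
- cone_tip (a point): Centre of the flat top of the steel cone, 131 mm above the table, on a fixed base 110 mm wide, 15 mm thick. Cone: 34 mm wide at top, 72 mm at the foot, 103 mm tall. Sprung: gives from about 2 N, 1 mm per 1.5 N; over 8 mm down counts as wedged. The middle sleeve resting loosely has its mouth about 86 mm below this point, its top 9 mm above.
- small_sleeve: Bystander: the same kind of sleeve but smaller, 70 mm tall, collar 40 mm and mouth 58 mm in outer diameter. Origin: centre of the mouth, underside; z up.
- large_sleeve: Bystander: the same kind of sleeve but larger, 115 mm tall, collar 62 mm and mouth 92 mm in outer diameter. Origin: centre of the mouth, underside; z up.
Things that resemble listed ones, but are neither listed nor needed, are in the scene too. What is shaped like the mid_sleeve but red or yellow is not meant.

How it is judged (in metres and radians):
At the end, for the whole second after the job is handed in: The middle sleeve is around the cone, wide end down and upright within 10 degrees, its axis within 15 mm of the cone's, its mouth 86 mm (within 12 mm) below the cone's top, at rest (horizontal distance between mid_sleeve and cone_tip below 0.015 m and z of mid_sleeve in the frame of cone_tip between -0.098 and -0.074 m and angle between mid_sleeve's own z axis and vertical below 0.175 rad and linear speed of mid_sleeve below 0.02 m/s); the robot touches nothing.
It fails at once if the sleeve is wedged: the cone is pushed down by more than 8 mm (distance of cone_tip from where it was at the start of the episode above 0.008 m).
It fails at once if the middle sleeve is let fall over the cone (faster than 0.7 m/s while around it) (horizontal distance between mid_sleeve and cone_tip below 0.03 m and z of mid_sleeve in the frame of cone_tip below 0 m and linear speed of mid_sleeve above 0.7 m/s).
It fails at once if the small sleeve is shifted by more than 40 mm (distance of small_sleeve from where it was at the start of the episode above 0.04 m).
It fails at once if the large sleeve is shifted by more than 40 mm (distance of large_sleeve from where it was at the start of the episode above 0.04 m).
It also fails if it takes over 38 s, if anything falls off the work surface, if the arm or the gripper's body presses on something with over 40 N, if the wrist force passes 120 N, or if a joint passes its speed limit or range.

## Robot

A 6-joint arm with a two-finger parallel gripper is mounted at the origin on the work surface. World frame = base frame: x ahead of the robot, y to its left, z up, the work surface at z = 0. Lengths are in mm, angles in degrees, forces in N, time in s.
With the tool pointing down it reaches from about 350 to 850 mm from the base axis. Payload 8.1 kg.
Tool frame: the origin (TCP) lies at the very end of the fingers, on their centre line; the grasp point (between the pads) lies r.tcp_to_grasp behind it (r.tcp_to_grasp is the distance from the TCP to the grasp point, in mm); z points along the fingers, y is the line along which they close (so a half turn about z gives the same grasp; the last joint's range is limited). The gripper opens to 85 mm and grips with 20 to 120 N. Pads are 22 mm wide; open, the fingers measure 114 mm over their backs; the gripper's body (76 mm by 85 mm) begins 54 mm behind the grasp point. The pads swing forward as they close: fully open they stand 13 mm farther back than shut.
Start: joints at [70.737, 7.471, 85.268, -0, 87.261, -4.893], TCP at [148.885, 581.239, 231.292] pointing down, gripper open.
Joint ranges: [-169.43, 169.43], [-51.17, 129.36], [1.28, 143.12], [-76.62, 256.62], [0, 156.53], [-152.29, 152.29]. Speed limits (degrees/s): [136.94, 136.94, 159.86, 180, 180, 180].

## Interface

Orientations are given as [roll, pitch, yaw] about the fixed x, y, z axes, in that order (R = Rz(yaw) Ry(pitch) Rx(roll)).
In Python, from bench import r gives the robot as it stands.
- The arm moves only by the shell command python3 -m handwheel 'ROWS' [OPENING] [FORCE]. ROWS is JSON, a list of rows, each a list of 4 numbers: the shift along the tool's x, y, z in m, then the turn about the tool's z in degrees. A call has 1 to 10 rows; each row shifts and turns the commanded pose from where the row before left it, along the tool's axes as they then stand; what a row does not reach is not made up. A row lasts 1/10 s, in which the tool goes at most 50 mm and 8.59 degrees, less where a joint would pass 70% of its speed; a pose out of reach is approached as far as the arm can. A call is refused whole if a number of a shift passes 0.05 or a number of a turn 8.59, either way. A call with a gripper value outside its range is refused whole. OPENING is the finger opening in m, from 0 to 0.0854, set as the call begins (- or left out, the last holds). The fingers move at their own pace and stop on an object; FORCE is the grip in N (left out, the last holds). Time passes only in rows, so rows that do not move let the fingers close. It gives the time, the measured TCP pose, the force, the opening and the grip force at its end, in the units of the state.
- r.sense(): the state, without advancing time (a new reading comes with each control period).
- r.snapshot(name): name is "scene" or "top" or "wrist"; returns the picture (400x640x3 uint8, red, green, blue); there is no depth.
- r.camera_params(name): a dict with "fx", "fy", "cx", "cy" (pixels), "R" (3x3) and "t" (3): a world point X has camera coordinates R X + t; the wrist camera has in their place "mount" (4x4, takes a point from camera to tool coordinates, whose origin is the TCP and whose axes are the flange's). Camera axes: x right, y down, z forward; pixel columns grow to the right and rows downward; lengths in mm; the calibration is good to about 2 mm. The wrist camera is an equidistant fisheye: a pixel r from the principal point sees the ray r / f radians off the axis. A picture is of the moment at which its call begins: read the wrist's pose just before it. camera_params takes no time and is no camera call.
- r.hand_in(): hands the job in; it is judged then, once.
The state is a dict: "time": time; "joint_pos": joint angles; "qd": joint speeds; "joint_efforts": joint torques, N m; "tool_pos": TCP position; "tcp_rot": TCP orientation; "ft_force": force on the tool from outside, world axes, zero at the start; "wrist_torque": the same for the moment, N m; "finger_gap": finger opening in mm; "grip_force": force on a finger pad.
Only numpy, scipy, OpenCV 4.12 (cv2) and the standard library are available. Lean on these libraries where they do the work, as an engineer would, in place of code of your own. Each camera call takes 0.05 s, during which the arm holds its last target. There are 200 camera calls.

## Working session

There is one attempt and no reset: what is moved stays moved. The work goes in short steps, Python scripts to look and compute and a shell command to move; the robot and the scene stay as the last step left them, time stands still between calls to the robot, and variables do not carry over. Pictures are saved under pics/ and viewed, at most 10 in all, crops included, and the job is handed in when it is done.

```bash
mkdir -p pics; python3 - <<'E'
from bench import r
import cv2,numpy as np
s=r.sense();print(s["time"],s["tool_pos"],s["tcp_rot"],r.tcp_to_grasp,s["ft_force"])
for n in("scene","top"):
    cv2.imwrite(f"pics/{n}0.png",r.snapshot(n)[:,:,::-1]);p=r.camera_params(n);print({k:np.round(v,3).tolist() for k,v in p.items()})
print({k:np.round(v,3).tolist() for k,v in r.camera_params("wrist").items()})
E
```

```text
0.0 [148.70978983 580.71479991 230.2542484 ] [-1.79895030e+02 -8.49253292e-03  1.65627805e+02] 18.700000000000003 [-0.62546477 -0.1181508   0.19787421]
{'fx': 416.799, 'fy': 416.799, 'cx': 318.437, 'cy': 200.6, 'R': [[0.511, 0.86, -0.018], [0.635, -0.392, -0.666], [-0.579, 0.328, -0.746]], 't': [-275.818, -273.317, 1276.343]}
{'fx': 372.366, 'fy': 372.366, 'cx': 309.985, 'cy': 194.518, 'R': [[0.02, -1.0, -0.005], [-0.989, -0.019, -0.145], [0.144, 0.008, -0.989]], 't': [-0.255, 543.188, 789.366]}
{'fx': 309.707, 'fy': 309.707, 'cx': 317.608, 'cy': 206.114, 'mount': [[0.001, -0.956, -0.294, 75.193], [1.0, 0.001, 0.001, -0.636], [-0.001, -0.294, 0.956, -143.104], [0.0, 0.0, 0.0, 1.0]]}
```

View pics/top0.png

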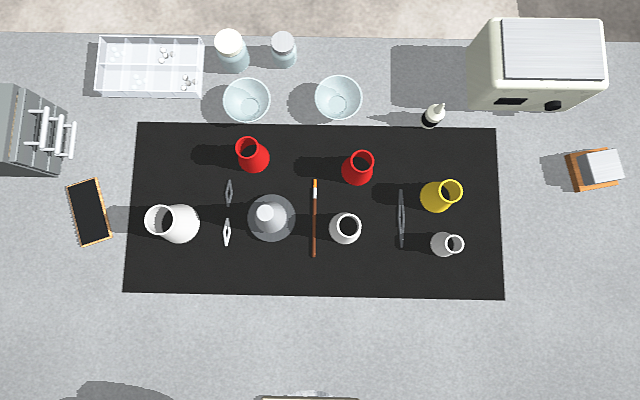

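View pics/scene0.png

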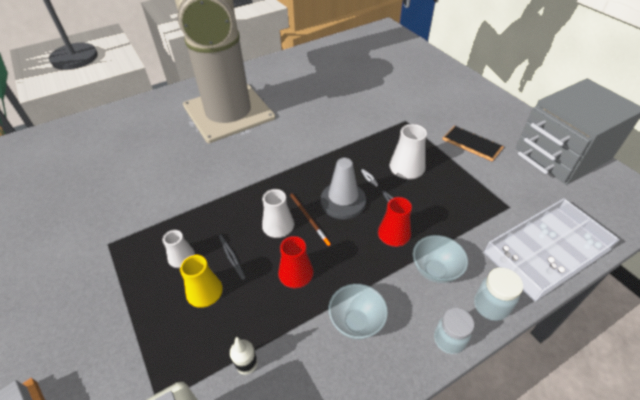

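Top view candidates are white sleeves at (172,222) large, (346,228) middle and (447,244) small, red ones at (252,154) and (358,167), and a yellow one at (441,196). The cone is at (265,213). In the scene view the middle sleeve is at (277,212) and the cone at (344,185). I choose the plain middle-sized one at (346,228) and check it in a close crop.

```bash
python3 - <<'E'
import cv2,numpy as np
a=cv2.imread("pics/top0.png")[185:265,240:380];b=cv2.imread("pics/scene0.png")[145:245,250:390]
cv2.imwrite("pics/crop.png",np.vstack([cv2.resize(a,None,fx=4,fy=4,interpolation=2)[:300],cv2.resize(b,None,fx=4,fy=4,interpolation=2)[:300]]))
E
```

```text
(no output)
```

View pics/crop.png

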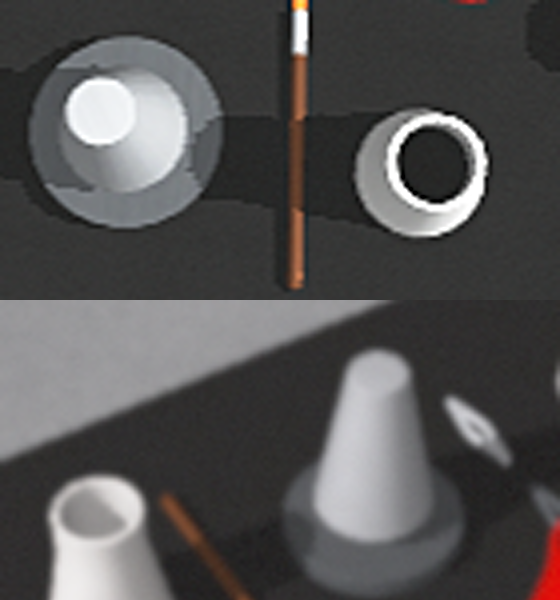

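Crop: the plain sleeve's collar rim is centred at top px (348.9,224.9) and scene px (273.9,197.1). The cone's flat top is at top (264.6,212.6) and scene (344.4,162.6).

```bash
cat >h.py <<'E'
import numpy as np
from bench import r
from scipy.spatial.transform import Rotation as Ro
def ray(n,uv,s=None):
    p=r.camera_params(n);d=np.array([(uv[0]-p["cx"])/p["fx"],(uv[1]-p["cy"])/p["fy"]])
    if n=="wrist":
        th=np.hypot(*d);v=np.r_[d/th*np.sin(th),np.cos(th)];M=np.array(p["mount"])
        R=Ro.from_euler("xyz",s["tcp_rot"],degrees=True).as_matrix()
        return R@M[:3,3]+np.array(s["tool_pos"]),R@M[:3,:3]@v
    R=np.array(p["R"]);return -R.T@np.array(p["t"]),R.T@np.r_[d,1]
def atz(n,uv,z,s=None):
    c,d=ray(n,uv,s);return c+d*(z-c[2])/d[2]
def tool(s,g):  # remaining shift in tool axes, mm
    return np.round(Ro.from_euler("xyz",s["tcp_rot"],degrees=True).as_matrix().T@(np.array(g)-s["tool_pos"]),1)
E
python3 - <<'E'
from h import *
for n,uv,z in [("top",(348.9,224.9),95),("scene",(273.9,197.1),95),("top",(264.6,212.6),131),("scene",(344.4,162.6),131)]: print(n,atz(n,uv,z).round(1))
# other sleeves, rough (rims)
for n,uv,z in [("top",(158,222),115),("top",(454,244),70),("top",(252,140),95),("top",(364,160),95)]: print(n,uv,atz(n,uv,z).round(1))
s=r.sense();print(tool(s,[420,-60,231]))
E
```

```text
top [473.6 -71.1  95. ]
scene [473.8 -71.5  95. ]
top [492.1  98.1 131. ]
scene [494.6  96.7 131. ]
top (158, 222) [470.6 313.2 115. ]
top (454, 244) [ 439.6 -294.    70. ]
top (252, 140) [649.5 135.3  95. ]
top (364, 160) [ 610.5 -102.1   95. ]
[-4.218e+02 -5.534e+02  2.000e-01]
```

```bash
R='[-0.03,-0.0345,0,0]'; python3 -m handwheel '[[-0.03,-0.0345,0,0],[-0.03,-0.0345,0,0],[-0.03,-0.0345,0,0],[-0.03,-0.0345,0,0],[-0.03,-0.0345,0,0],[-0.03,-0.0345,0,0],[-0.03,-0.0345,0,0],[-0.03,-0.0345,0,0],[-0.03,-0.0345,0,0],[-0.03,-0.0345,0,0]]' 0.0854
python3 -m handwheel '[[-0.03,-0.0345,0,0],[-0.03,-0.0345,0,0],[-0.03,-0.0345,0,0],[-0.03,-0.0345,0,0],[-0.03,-0.0345,0,0],[-0.025,-0.03,0,0],[0,0,0,0]]'
python3 - <<'E'
from h import *; import cv2
s=r.sense();print(tool(s,[473.7,-71.3,231]),s["tcp_rot"],s["joint_pos"],s["ft_force"])
cv2.imwrite("pics/w1.png",r.snapshot("wrist")[:,:,::-1])
E
```

```text
time: 1.1
tool_pos: [354.1, 170.9, 231.1]
tcp_rot: [180.0, 0.0, 165.6]
ft_force: [0.4, 0.2, -0.4]
finger_gap: 85.4
grip_force: 0.0
time: 1.8
tool_pos: [473.9, -71.0, 230.5]
tcp_rot: [-179.9, -0.0, 165.4]
ft_force: [-0.1, -0.1, -0.0]
finger_gap: 85.2
grip_force: 0.0
[ 0.1 -0.4 -0.5] [-1.79925643e+02 -3.62444247e-02  1.65384510e+02] [-1.45937260e+01 -1.15142644e+01  1.03883394e+02 -7.44053225e-02
  8.76671454e+01 -8.99752071e+01] [-0.06656748 -0.10000132 -0.01417493]
```

View pics/w1.png

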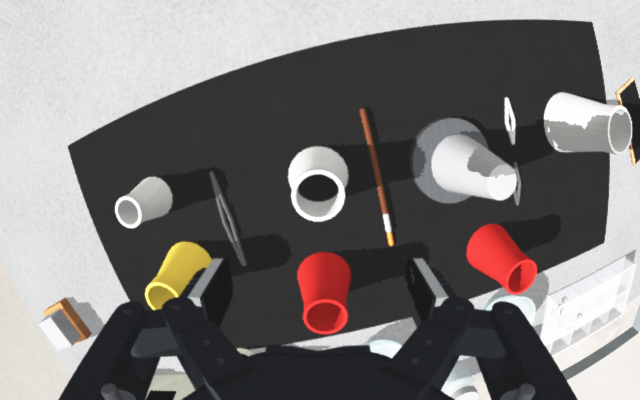

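Wrist view: the middle sleeve's rim is centred at about (319,194), and the cone top at about (501,181).

```bash
python3 - <<'E'
from h import *
s=r.sense()
print(atz("wrist",(319,194),95,s).round(1),atz("wrist",(501,181),131,s).round(1))
print(tool(s,[473.7,-71.3,80-0+0]))
E
```

```text
[471.9 -67.7  95. ] [491.1  98.1 131. ]
[ -1.3  -2.  150.5]
```

```bash
python3 -m handwheel '[[0,0,0.035,0],[0,0,0.035,0],[0,0,0.035,0],[0,0,0.03,0],[0,0,0.02,0],[0,0,0.015,0],[0,0,0,0],[0,0,0,0]]'
python3 -m handwheel '[[0,0,0,0],[0,0,0,0],[0,0,0,0],[0,0,0,0],[0,0,0,0],[0,0,0,0]]' 0.04 30
```

```text
time: 2.65
tool_pos: [472.8, -66.2, 61.5]
tcp_rot: [180.0, -0.0, 165.7]
ft_force: [-0.6, 0.7, -0.1]
finger_gap: 85.7
grip_force: 0.0
time: 3.25
tool_pos: [474.2, -67.1, 62.5]
tcp_rot: [180.0, 0.1, 165.6]
ft_force: [-0.9, 1.6, 6.1]
finger_gap: 49.0
grip_force: 31.9
```

```bash
python3 -m handwheel '[[0,0,-0.005,0],[0,0,-0.015,0],[0,0,-0.03,0],[0,0,-0.035,0],[0,0,-0.035,0],[0,0,-0.03,0],[0,0,-0.02,0],[0,0,0,0]]'
python3 - <<'E'
from h import *
p=np.mean([r.sense()["tool_pos"] for _ in range(5)],0);s=r.sense();print(s,tool(s,[492.5,97.8,231]))
E
```

```text
time: 4.05
tool_pos: [474.8, -67.5, 234.9]
tcp_rot: [-180.0, 0.3, 165.6]
ft_force: [0.1, 1.3, -2.2]
finger_gap: 49.1
grip_force: 31.6
{'time': 4.05, 'joint_pos': array([-1.42182920e+01, -1.19480461e+01,  1.03804526e+02, -6.06371000e-03,
        8.78059590e+01, -8.98427966e+01]), 'qd': array([ 0.04379754,  1.87001697,  3.90841073,  0.04932767, -2.63377931,
        0.06182427]), 'joint_efforts': array([ 4.19067149e-02, -3.96735692e+01, -5.05088246e+01, -2.38985434e-03,
        8.77628289e-01,  4.11072222e-05]), 'tool_pos': array([474.80910187, -67.52830168, 234.9144258 ]), 'tcp_rot': array([-179.99486557,    0.33757639,  165.62473409]), 'ft_force': array([ 0.1022698 ,  1.25221309, -2.18838937]), 'wrist_torque': array([ 0.03050583, -0.03269174, -0.01192056]), 'grip_force': 31.63842045457848, 'finger_gap': 49.13750499765368} [ 23.9 164.5   3.8]
```

```bash
python3 -m handwheel '[[0.003,0.01,0,0],[0.003,0.02,0,0],[0.003,0.025,0,0],[0.003,0.027,0,0],[0.003,0.027,0,0],[0.003,0.025,0,0],[0.003,0.02,0,0],[0.003,0.01,0,0],[0,0,0,0],[0,0,0,0]]'
python3 - <<'E'
from h import *; import cv2
s=r.sense();print(tool(s,[492.5,97.8,231]),s["ft_force"])
a=r.snapshot("scene")[90:250,270:430,::-1];b=r.snapshot("top")[130:290,200:360,::-1]
cv2.imwrite("pics/w2.png",np.hstack([cv2.resize(x,None,fx=2.5,fy=2.5,interpolation=2) for x in(a,b)]))
cv2.imwrite("pics/w3.png",r.snapshot("wrist")[:,:,::-1])
E
```

```text
time: 5.05
tool_pos: [490.0, 97.5, 230.3]
tcp_rot: [-179.9, -0.1, 165.7]
ft_force: [-0.6, -0.7, -1.3]
finger_gap: 49.2
grip_force: 31.6
[-2.4  0.9 -0.7] [-0.60768079 -0.65427202 -1.32054796]
```

View pics/w2.png

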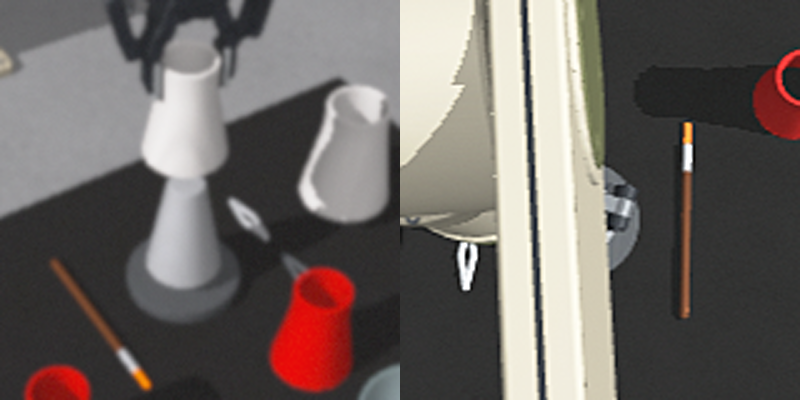

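View pics/w3.png

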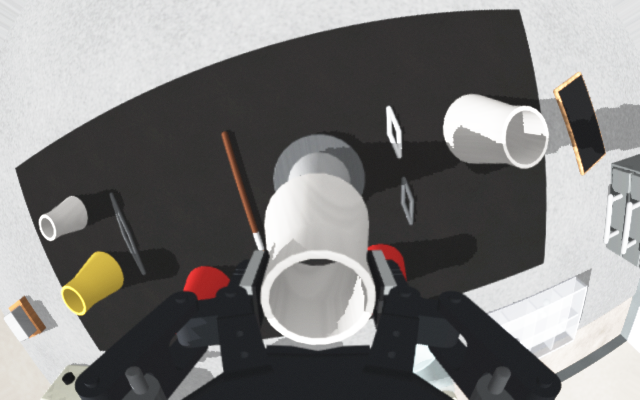

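Scene: the sleeve is upright in the gripper, mouth just above the cone tip with its axis in line. Its rim centre is at about px (345.8,111.8). Wrist: rim centre at about (318,297), base disc behind it at about (318,172).

```bash
python3 - <<'E'
from h import *
s=r.sense()
print(atz("scene",(345.8,111.8),264).round(1),atz("wrist",(318,297),264,s).round(1),np.mean([r.sense()["tool_pos"]],0),s["joint_pos"])
print(atz("wrist",(318,180),15,s))
E
```

```text
[490.   98.5 264. ] [489.3  97.  264. ] [490.50382942  96.94424388 231.07314137] [ 5.31448551e+00 -8.15995748e+00  1.00858882e+02 -1.63668909e-02
  8.73202412e+01 -7.02537620e+01]
[493.28072946  96.41845915  15.        ]
```

```bash
python3 -m handwheel '[[-0.0024,0.0005,0.01,0],[0,0,0.02,0],[0,0,0.02,0],[0,0,0.02,0],[0,0,0.02,0],[0,0,0.012,0],[0,0,0.006,0],[0,0,0,0],[0,0,0,0]]'
python3 -m handwheel '[[0,0,0.003,0],[0,0,0.003,0],[0,0,0.002,0],[0,0,0,0],[0,0,0,0]]'
```

```text
time: 6.1
tool_pos: [493.6, 97.7, 124.1]
tcp_rot: [180.0, 0.1, 165.6]
ft_force: [0.3, 0.2, -1.9]
finger_gap: 48.9
grip_force: 31.6
time: 6.6
tool_pos: [493.0, 97.7, 115.3]
tcp_rot: [-180.0, -0.0, 165.6]
ft_force: [0.7, 0.4, -0.6]
finger_gap: 49.1
grip_force: 31.6
```

```bash
python3 -m handwheel '[[0,0,0.002,0],[0,0,0.002,0],[0,0,0,0],[0,0,0,0]]'
python3 -m handwheel '[[0,0,0.0015,0],[0,0,0,0],[0,0,0,0]]'
python3 -m handwheel '[[0,0,0.0015,0],[0,0,0,0],[0,0,0,0]]'
python3 - <<'E'
from h import *
print(r.sense()["ft_force"])
E
```

```text
time: 7.0
tool_pos: [493.0, 97.7, 111.2]
tcp_rot: [-180.0, -0.0, 165.6]
ft_force: [0.7, -0.6, -1.2]
finger_gap: 48.8
grip_force: 31.6
time: 7.3
tool_pos: [493.0, 97.8, 109.7]
tcp_rot: [180.0, -0.0, 165.6]
ft_force: [0.8, 1.3, -1.5]
finger_gap: 48.9
grip_force: 31.5
time: 7.6
tool_pos: [493.2, 97.9, 108.5]
tcp_rot: [180.0, 0.0, 165.6]
ft_force: [0.5, 2.8, 0.3]
finger_gap: 48.9
grip_force: 31.7
[0.49072701 2.78070722 0.3245957 ]
```

```bash
python3 -m handwheel '[[0,0.0008,0,0],[0,0,0,0],[0,0,0,0]]'
python3 -m handwheel '[[0,0,0.001,0],[0,0,0,0],[0,0,0,0]]'
python3 -m handwheel '[[0,0,0.001,0],[0,0,0,0],[0,0,0,0]]'
```

```text
time: 7.9
tool_pos: [493.1, 98.2, 108.2]
tcp_rot: [-180.0, -0.0, 165.6]
ft_force: [0.0, -1.0, 1.4]
finger_gap: 49.2
grip_force: 31.8
time: 8.2
tool_pos: [493.1, 98.3, 107.3]
tcp_rot: [-180.0, -0.0, 165.6]
ft_force: [-2.5, -1.1, 1.8]
finger_gap: 48.8
grip_force: 31.9
time: 8.5
tool_pos: [493.2, 98.4, 106.3]
tcp_rot: [-180.0, -0.0, 165.6]
ft_force: [-2.6, -2.9, 2.8]
finger_gap: 49.2
grip_force: 32.1
```

Seated: about 4 N net, at the expected height. I'll back off a millimetre and release.

```bash
python3 -m handwheel '[[0,0,-0.001,0],[0,0,0,0],[0,0,0,0]]'
python3 -m handwheel '[[0,0,0,0],[0,0,0,0],[0,0,0,0],[0,0,0,0]]' 0.058
python3 -m handwheel '[[0,0,0,0],[0,0,0,0],[0,0,0,0],[0,0,0,0],[0,0,0,0]]' 0.0854
python3 -m handwheel '[[0,0,-0.01,0],[0,0,-0.02,0],[0,0,-0.03,0],[0,0,-0.04,0],[0,0,-0.03,0],[0,0,-0.02,0],[0,0,0,0],[0,0,0,0]]'
python3 - <<'E'
from h import *; import cv2
a=r.snapshot("scene")[90:250,270:430,::-1];b=r.snapshot("wrist")[60:300,200:440,::-1]
cv2.imwrite("pics/w4.png",np.hstack([cv2.resize(x,(400,400),interpolation=2) for x in(a,b)]))
E
```

```text
time: 8.8
tool_pos: [493.1, 98.4, 107.2]
tcp_rot: [-180.0, -0.0, 165.6]
ft_force: [-2.6, -2.6, 1.2]
finger_gap: 49.0
grip_force: 32.0
time: 9.2
tool_pos: [493.4, 98.6, 107.4]
tcp_rot: [180.0, 0.0, 165.6]
ft_force: [-0.2, -0.4, -0.3]
finger_gap: 57.7
grip_force: 0.0
time: 9.7
tool_pos: [493.3, 98.5, 107.3]
tcp_rot: [180.0, 0.0, 165.6]
ft_force: [0.6, -0.6, 0.6]
finger_gap: 85.5
grip_force: 0.0
time: 10.5
tool_pos: [493.4, 98.5, 257.7]
tcp_rot: [180.0, 0.1, 165.6]
ft_force: [0.6, -0.0, -0.6]
finger_gap: 85.4
grip_force: 0.0
```

View pics/w4.png

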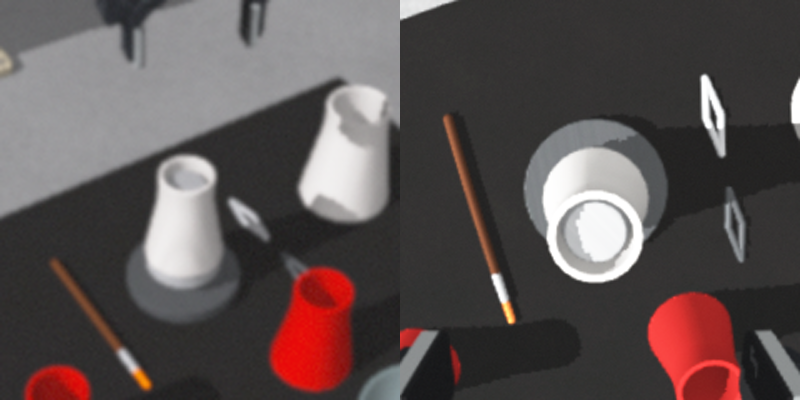

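The picture shows the sleeve upright on the cone at scene crop (187,220), with the cone top visible just below the rim and centred, and the gripper clear. I'm handing in.

```bash
python3 -c "
from bench import r
print(r.hand_in())"
```

```text
the job is handed in; nothing more can be done
None
```

The middle sleeve sits upright and loose on the cone, the gripper is clear, I didn't touch the other two sleeves, and the job was handed in at about 10.6 s of the 38 s allowed; the hand-in returned no verdict.

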